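Lay up a knife handle for gluing

TASK

Lay up both handle halves on the gluing board: on each bed first the metal frame half of its own hand (left-hand on the green bed, right-hand on the blue), lying on the black outline, and then the wooden scale of the same hand flat on the frame plate, close behind the raised brass bolster and following the plate's bend. When both halves lie ready, lay the steel bar flat across the middles of both scales, clear of the bolsters, and let go. Leave the glue bottle, the pin jar and the brush where they are.

Things in the scene. Friction and masses are not known exactly. Their poses are not given: they have to be found in the camera images.
- frame_L: Left-hand frame: aluminium plate 5 mm thick, 26 wide, ~112 long, ~100 g, brass bolster (26 wide, 14 high, x -30..0) on its front. Origin: underside, middle of bolster's front edge; x forward, z up, part runs to -x. From x=-72 it bends 30 deg to +y for 31 mm + round butt: bolster away from you, the butt bends left. Starts bolster up on table. Grip it by the bolster
- frame_R: Right-hand frame: aluminium plate 5 mm thick, 26 wide, ~112 long, ~100 g, brass bolster (26 wide, 14 high, x -30..0) on its front. Origin: underside, middle of bolster's front edge; x forward, z up, part runs to -x. From x=-72 it bends 30 deg to -y for 31 mm + round butt: bolster away from you, the butt bends right. Starts bolster up on table. Grip it by the bolster
- scale_L: Left-hand scale: dark wood slab 14 mm thick, 26 wide, ~77 long, 30 g, 2 brass pin heads on top. Origin: underside, middle of square front end; x forward, part runs to -x, from x=-39 bent 30 deg to +y (29 mm + round butt); front away from you, butt bends left. Starts pins up on table. In place: origin 34 mm behind, 5 above left frame's origin (4 mm off bolster), axes parallel
- scale_R: Right-hand scale: dark wood slab 14 mm thick, 26 wide, ~77 long, 30 g, 2 brass pin heads on top. Origin: underside, middle of square front end; x forward, part runs to -x, from x=-39 bent 30 deg to -y (29 mm + round butt); front away from you, butt bends right. Starts pins up on table. In place: origin 34 mm behind, 5 above right frame's origin (4 mm off bolster), axes parallel
- press_bar: Plain steel bar, 25 mm (x) x 150 mm (y, its length) x 20 mm high, 0.5 kg. Origin: centre of its underside, z up. Starts lying on the table beyond the board. In place its underside is 39 mm above the table, resting on the scales (their tops stand 5 mm above the bolsters), crossing them about 32 mm behind their front ends
- bed_L: Left-hand bed: green slab 150 x 70 mm, fixed on a plywood board, top 20 mm above the table, with the frame's black outline (bends to +y). Origin: top face, where the left frame's origin belongs (front tip of outline); x forward; slab reaches 13 mm ahead, 137 behind, 35 each side. Beds are parallel, centre lines 100 mm apart, either one on either side
- bed_R: Right-hand bed: blue slab 150 x 70 mm, fixed on a plywood board, top 20 mm above the table, with the frame's black outline (bends to -y). Origin: top face, where the right frame's origin belongs (front tip of outline); x forward; slab reaches 13 mm ahead, 137 behind, 35 each side. Beds are parallel, centre lines 100 mm apart, either one on either side
- glue: Bystander: closed yellow glue bottle with red cap, 50 mm across, 120 mm tall, standing; origin: centre of its base. Leave alone
- pin_jar: Bystander: closed amber glass jar with steel lid, 56 mm across, 70 mm tall, standing; origin: centre of its base. Leave alone
- brush: Bystander: hand brush lying on the table, along its own x; origin on its underside. Leave alone
Things that resemble listed ones, but are neither listed nor needed, are in the scene too. What is shaped like the scale_L but red or turquoise is not meant. What is shaped like the frame_R but turquoise is not meant.

How it is judged:
By the outcome, as a careful person would: the job done as asked, in the order asked, and still so for the second after the job is handed in, with the robot touching nothing.
It also fails if it takes over 106 s, if anything falls off the work surface, if the arm or the gripper's body presses on something with over 40 N, if the wrist force passes 120 N, or if a joint passes its speed limit or range.

ROBOT

A 6-joint arm with a two-finger parallel gripper is mounted at the origin on the work surface. World frame = base frame: x ahead of the robot, y to its left, z up, the work surface at z = 0. Lengths are in m, angles in rad, forces in N, time in s.
With the tool pointing down it reaches from about 0.375 to 0.9 m from the base axis. Payload 3.1 kg.
Tool frame: the origin (TCP) lies between the finger pads; the fingertips stand 25 mm ahead of it and the grasp point (between the pads) lies 6 mm ahead of it; x points along the fingers, y is the direction in which the jaws open and shut, and the axes are right-handed (so a half turn about x gives the same grasp; the last joint's range is limited). The gripper opens to 85 mm and grips with 20 to 120 N. Pads are 22 mm wide; open, the fingers measure 114 mm over their backs; the gripper's body (76 mm by 85 mm) begins 54 mm behind the grasp point. The pads swing forward as they close: fully open they stand 13 mm farther back than shut.
Start: joints at [0.951, 0.527, 1.433, -0, 1.181, -0.178], TCP at [0.267, 0.565, 0.256] pointing down, gripper open.
Joint ranges: [-3.08, 3.08], [-0.75, 2.2], [0.22, 2.44], [-1.43, 4.57], [0, 2.65], [-2.85, 2.85]. Speed limits (rad/s): [2.79, 2.79, 3.14, 3.14, 3.14, 3.14].

INTERFACE

Orientations are given as a unit quaternion [x, y, z, w].
In Python, from station import manip, viewer, workorder gives the robot as it stands.
- The arm moves only by the shell command python3 -m crank 'ROWS' [FORCE]. ROWS is JSON, one flat list of numbers, 5 for each row, row after row: the opening, from 0 (shut) to 1 (fully open), then the shift along the world's x, y, z in mm, then the turn about the world's z in rad. A call has 1 to 10 rows; each row is the pose to reach, as a shift and turn from the pose commanded when the call began; what a row does not reach only later rows make up. A row lasts 1/8 s, in which the tool goes at most 62.5 mm and 10.7 degrees, less where a joint would pass 70% of its speed; a pose out of reach is approached as far as the arm can. A call with a gripper value outside its range is refused whole. The fingers move at their own pace and stop on an object; FORCE is the grip in N (left out, the last holds). Time passes only in rows, so rows that repeat a pose let the fingers close. It gives the time, the measured TCP pose, the force and the opening at its end, in the units of the state.
- manip.sense(): the state, without advancing time (a new reading comes with each control period).
- viewer.snapshot(name): name is "scene" or "top"; returns a dict with "img" (400x640x3 uint8, red, green, blue), "range_z" (400x640 float32, m along the optical axis (not along the pixel's ray), 0 where there is no reading), "fx", "fy", "cx", "cy" (pixels), "origin" and "attitude" of the camera in the world. Camera axes: x right, y down, z forward; pixel columns grow to the right and rows downward; lengths in m; the calibration is good to about 2 mm. A picture is of the moment at which its call begins.
- workorder.sign_off(): hands the job in, once; it reports no verdict.
The state is a dict: "t": time; "q": joint angles; "qd": joint speeds; "tau": joint torques, N m; "tcp_pos": TCP position; "tool_rot": TCP orientation; "force": force on the tool from outside, world axes, zero at the start; "ft_torque": the same for the moment, N m; "finger_gap": opening from 0.0 (shut) to 1.0 (fully open).
Only numpy, scipy, OpenCV 4.12 (cv2) and the standard library are available. Lean on these libraries where they do the work, as an engineer would, in place of code of your own. Each camera call takes 0.05 s, during which the arm holds its last target.

## Working session

There is one attempt and no reset: what is moved stays moved. The work goes in short steps, Python scripts to look and compute and a shell command to move; the robot and the scene stay as the last step left them, time stands still between calls to the robot, and variables do not carry over. Pictures are saved under pics/ and viewed, and the job is handed in when it is done.

```bash
ls; mkdir -p pics; python3 - <<'E'
from station import manip, viewer
import cv2
s=manip.sense(); print(s['t'],s['tcp_pos'],s['tool_rot'],s['finger_gap'],s['q'])
for n in('scene','top'):
    d=viewer.snapshot(n); cv2.imwrite(f'pics/{n}0.png',cv2.cvtColor(d['img'],cv2.COLOR_RGB2BGR))
    print(n,d['fx'],d['fy'],d['cx'],d['cy'],d['origin'],d['attitude'])
E
```

```text
pics
0.0 [0.26678281 0.56448201 0.25534079] [ 0.15423172  0.69023629 -0.15562985  0.68961279] 0.9973660154760474 [ 9.50541245e-01  5.28468734e-01  1.43387464e+00  4.70928798e-05
  1.18141380e+00 -1.78478124e-01]
scene 471.5256885616954 471.5256885616954 317.6406982024947 201.01479035358892 [ 1.33492099 -0.80941854  0.81883585] [ 0.82359928  0.32574764 -0.17260543 -0.43102212]
top 416.57088282792535 416.57088282792535 319.26620599443237 195.4389370044674 [ 0.35074386 -0.01161348  1.23775851] [ 0.71223957 -0.6947721   0.06624653 -0.07495276]
```

View pics/scene0.png

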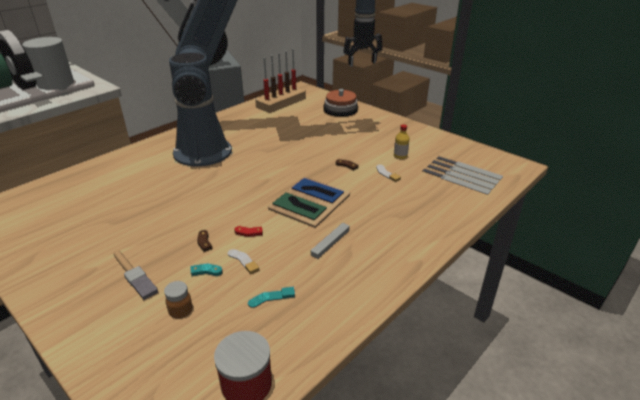

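View pics/top0.png

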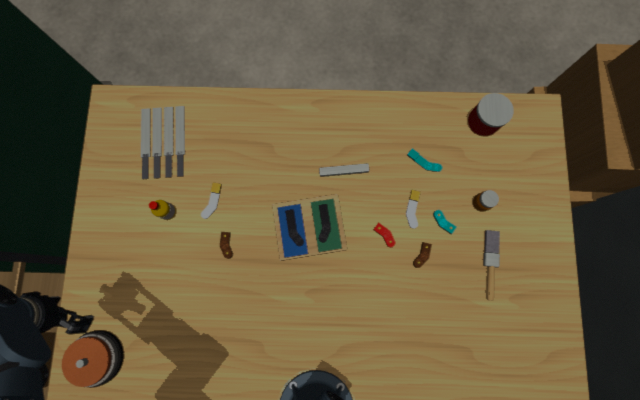

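The top view has +x up and +y left. The board is at about (310,228), the frames at (212,201) and (413,209), the brown scales at (226,245) and (423,255), and the bar at (344,170). I'll zoom in next.

```bash
python3 - <<'E'
import cv2,numpy as np
t=cv2.imread('pics/top0.png')
a=cv2.resize(t[150:280,190:350],None,fx=5,fy=5,interpolation=cv2.INTER_CUBIC)[:600]
a=cv2.resize(t[165:265,195:355],(800,500),interpolation=cv2.INTER_CUBIC)
b=cv2.resize(t[165:285,340:500],(800,600),interpolation=cv2.INTER_CUBIC)
cv2.imwrite('pics/za.png',a);cv2.imwrite('pics/zb.png',b)
E
```

```text
(no output)
```

View pics/za.png

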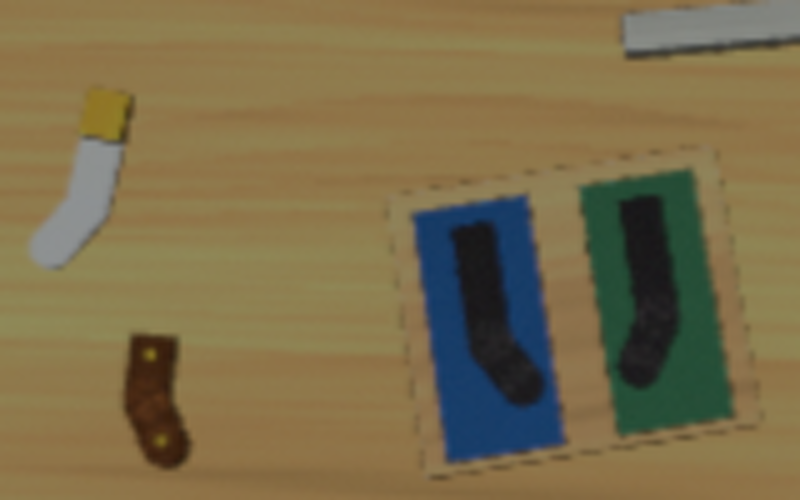

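View pics/zb.png

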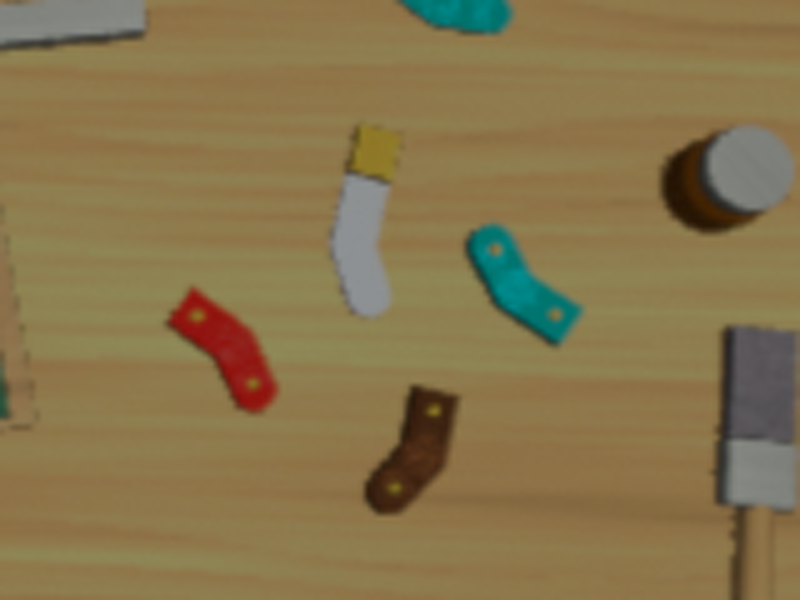

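Going by the bends, the left side holds frame_L and scale_R, and the right side holds frame_R and scale_L. The blue (R) bed is on the left and the green (L) bed on the right. Now I'll measure.

```bash
cat > h.py <<'E'
import numpy as np, cv2
from scipy.spatial.transform import Rotation as R
from station import manip, viewer
def ray(d,uv,z):
    uv=np.atleast_2d(uv).astype(float)
    v=np.c_[(uv[:,0]-d['cx'])/d['fx'],(uv[:,1]-d['cy'])/d['fy'],np.ones(len(uv))]
    w=R.from_quat(d['attitude']).apply(v); o=np.array(d['origin'])
    return (o+w*((z-o[2])/w[:,2])[:,None])[:,:2]
def proj(d,p):
    p=np.atleast_2d(p); c=R.from_quat(d['attitude']).inv().apply(p-np.array(d['origin']))
    return np.c_[d['fx']*c[:,0]/c[:,2]+d['cx'],d['fy']*c[:,1]/c[:,2]+d['cy']]
S=6
def mask(d,box,f):
    """box u0,v0,u1,v1 ; f(hsv)->bool ; returns biggest contour in full-res pixel coords"""
    u0,v0,u1,v1=box
    im=cv2.resize(d['img'][v0:v1,u0:u1],None,fx=S,fy=S,interpolation=cv2.INTER_LINEAR)
    m=f(cv2.cvtColor(im,cv2.COLOR_RGB2HSV).astype(int),im.astype(int)).astype(np.uint8)
    m=cv2.morphologyEx(m,cv2.MORPH_OPEN,np.ones((5,5)))
    cs,_=cv2.findContours(m,cv2.RETR_EXTERNAL,cv2.CHAIN_APPROX_NONE)
    c=max(cs,key=cv2.contourArea)[:,0].astype(float)
    return (c+0.5)/S-0.5+[u0,v0]
def mom(poly):
    p=np.asarray(poly,float)*1000; off=p.mean(0)   # in mm
    M=cv2.moments((p-off).astype(np.float32))
    c=np.array([M['m10'],M['m01']])/M['m00']
    a=.5*np.arctan2(2*M['mu11'],M['mu20']-M['mu02'])
    return (c+off)/1000,a,M['m00'],np.array([M['mu20'],M['mu11'],M['mu02']])
def shape(L1,L2,s,x0=0):
    """bent strip 26 wide, front x0, bend at -L1, arm L2 + round butt, s=+1 bends +y"""
    a=np.deg2rad(30); b=np.array([-L1,0.]); u=np.array([-np.cos(a),s*np.sin(a)]); n=np.array([-u[1],u[0]])
    from cv2 import convexHull
    e=b+u*L2; 
    m=np.zeros((1300,1300),np.uint8); k=10
    T=lambda q:np.int32(np.round((np.array(q)*[1,1]+[120,65])*k))
    cv2.fillPoly(m,[T([[x0,13],[x0,-13],[-L1,-13],[-L1,13]])],255)
    cv2.fillPoly(m,[T([b+13*n,b-13*n,e-13*n,e+13*n])],255)
    cv2.circle(m,tuple(map(int,T(e))),130,255,-1)
    # outer miter of bend
    t=13*np.tan(a/2); o=-s*13
    cv2.fillPoly(m,[T([b,[-L1,o],[-L1-t,o],b+np.array([u[0],u[1]])*0+ (n*13 if (n*13)[1]*o>0 else -n*13)])],255)
    cs,_=cv2.findContours(m,cv2.RETR_EXTERNAL,cv2.CHAIN_APPROX_NONE)
    return (max(cs,key=cv2.contourArea)[:,0]/k-[120,65])/1000
def pose(poly_w,ref,near):
    """origin,yaw of ref shape from measured world outline; near = rough yaw"""
    c,a,A,_=mom(poly_w); c0,a0,A0,_=mom(ref)
    y=a-a0; y-=np.pi*np.round((y-near)/np.pi)
    r=np.array([[np.cos(y),-np.sin(y)],[np.sin(y),np.cos(y)]])
    return c-r@c0, y, A/A0
def tool():
    s=manip.sense(); r=R.from_quat(s['tool_rot']).as_matrix()
    return s, r, np.arctan2(r[1,1],r[0,1])
brown=lambda h,i:(i[...,0]<105)&(h[...,1]>110)&((h[...,0]<15)|(h[...,0]>170))
E
python3 - <<'E'
from h import *
d=viewer.snapshot('top')
np.savez('d0.npz',img=d['img'],rz=d['range_z'])
im=d['img']; hs=cv2.cvtColor(im,cv2.COLOR_RGB2HSV)
for n,(u,v) in dict(table=(230,225),scaleR=(226,250),pin=(225,236),fL=(212,200),br=(216,187),blue=(280,220),green=(334,245),black=(290,220),bar=(344,170),ply=(308,215),fR=(413,213),scL=(421,262)).items(): print(n,im[v,u],hs[v,u],d['range_z'][v,u])
s,r,y=tool(); print(r.round(3),y)
print(s['force'])
E
```

```text
table [142 128  81] [ 23 110 142] 1.2452861
scaleR [69 40 17] [ 13 192  69] 1.2160703
pin [119  99  33] [ 23 184 119] 1.2259173
fL [141 144 144] [ 90   5 144] 1.2565123
br [143 118  37] [ 23 189 143] 1.2563007
blue [ 28  61 103] [107 186 103] 1.2290629
green [38 78 55] [ 73 131  78] 1.2117473
black [24 24 25] [120  10  25] 1.2262983
bar [132 135 129] [ 45  11 135] 1.2582518
ply [142 125  84] [ 21 104 142] 1.23763
fR [141 144 145] [ 98   7 145] 1.2406172
scL [75 43 21] [ 12 184  75] 1.2042992
[[-0.001  0.428  0.904]
 [-0.001  0.904 -0.428]
 [-1.    -0.002 -0.   ]] 1.1290360259937362
[-0.67729584  0.17799098  0.42183426]
```

```bash
cat >> h.py <<'E'
brownm=lambda h,i:((i[...,0]<108)&(i[...,1]<85))
blue=lambda h,i:((abs(h[...,0]-107)<12)&(h[...,1]>120))
green=lambda h,i:((abs(h[...,0]-73)<14)&(h[...,1]>80))
brass=lambda h,i:(h[...,1]>148)&(i[...,0]>80)&(abs(h[...,0]-23)<6)
frame=lambda h,i:((h[...,1]<55)|((h[...,1]>148)&(abs(h[...,0]-23)<6)))&(i[...,0]>70)
grey=lambda h,i:(h[...,1]<55)&(i[...,0]>100)
def rect(d,c,z):
    p=(ray(d,c,z)*1000).astype(np.float32); off=p.mean(0)
    (x,y),(w,h),a=cv2.minAreaRect(p-off)
    cc,aa,A,_=mom(p/1000)
    return cc,aa,(w,h),A
E
cat > meas.py <<'E'
from h import *
d=viewer.snapshot('top')
def p(n,o,y,*k): print(n,'origin mm',(o*1000).round(1),'yaw deg',np.rad2deg(y).round(1),*k)
boxes={}
B={}
for n,f,bx in(('bed_R',blue,(270,195,312,265)),('bed_L',green,(305,190,350,262))):
    c=mask(d,bx,f); h=cv2.convexHull(c.astype(np.float32))[:,0]
    cc,a,wh,A=rect(d,h,0.02); 
    a-=np.pi*np.round((a-0)/np.pi); B[n]=(cc,a)
    p(n,cc+62*1e-3*np.array([np.cos(a),np.sin(a)]),a,wh,A)
yaw=(B['bed_R'][1]+B['bed_L'][1])/2; dl=B['bed_R'][0]-B['bed_L'][0]
p('mean yaw',dl,yaw, 'from centres',np.rad2deg(np.arctan2(-dl[0],dl[1])), np.hypot(*dl))
for n,bx,s in(('scale_R',(212,225,240,265),-1),('scale_L',(408,238,438,272),1)):
    c=mask(d,bx,brownm); ref=shape(39,29,s)*np.array([1,1])
    o,y,k=pose(ray(d,c,0.007),ref,0); p(n,o,y,k)
for n,bx,s in(('frame_L',(196,175,228,226),1),('frame_R',(400,182,426,235),-1)):
    c=mask(d,bx,frame); ref=shape(72,31,s)
    o,y,k=pose(ray(d,c,0.004),ref,0); p(n,o,y,k)
    c=mask(d,bx,brass); cc,a,wh,A=rect(d,c,0.009); p(' brass',cc,a,wh,A)
c=mask(d,(312,155,378,185),grey); cc,a,wh,A=rect(d,c,0.014); p('bar',cc,a,wh,A)
E
python3 meas.py
```

```text
bed_R origin mm [553.   95.1] yaw deg 10.5 (146.68173217773438, 66.39479064941406) 9647.527957619173
bed_L origin mm [571.2  -2.6] yaw deg 10.7 (146.20401000976562, 65.54901123046875) 9509.489934394107
mean yaw origin mm [-18.2  98. ] yaw deg 10.6 from centres 10.548685816402921 0.09966203646375564
scale_R origin mm [483.3 282.6] yaw deg -2.0 1.107685093780833
scale_L origin mm [ 466.  -312.1] yaw deg -13.5 1.1146240577511999
frame_L origin mm [615.  316.6] yaw deg -14.9 0.7627792509576306
 brass origin mm [617.8 321.2] yaw deg 13.5 (29.434062957763672, 29.909521102905273) 779.6302014764841
frame_R origin mm [ 607.8 -274.2] yaw deg -7.1 0.766472984840478
 brass origin mm [ 608.6 -279. ] yaw deg -9.9 (27.472209930419922, 29.55775260925293) 742.2970543404182
bar origin mm [682.5 -65.5] yaw deg -83.4 (24.614259719848633, 150.90635681152344) 3399.165497176869
```

```bash
cat >> h.py <<'E'
# frame: everything that is not table-coloured wood
def frame(h,i):
    m=((h[...,1]<65)|((h[...,1]>145)&(abs(h[...,0]-23)<7))|(i[...,0]<90)).astype(np.uint8)
    m=cv2.morphologyEx(m,cv2.MORPH_CLOSE,np.ones((13,13)))
    return cv2.morphologyEx(m,cv2.MORPH_OPEN,np.ones((25,25)))
E
python3 meas.py | grep -A1 -E 'frame|scale'
python3 - <<'E'
from h import *
d=viewer.snapshot('top'); im=cv2.resize(d['img'][:,:,::-1],None,fx=S,fy=S,interpolation=cv2.INTER_LINEAR)
out=[]
for bx,f in(((212,225,240,265),brownm),((408,238,438,272),brownm),((196,175,228,226),frame),((400,182,426,235),frame),((400,182,426,235),brass)):
    c=((mask(d,bx,f)+.5)*S).astype(np.int32); k=im.copy(); cv2.polylines(k,[c],True,(0,0,255),1)
    out.append(cv2.resize(k[bx[1]*S:bx[3]*S,bx[0]*S:bx[2]*S],(160,300)))
cv2.imwrite('pics/con.png',np.hstack(out))
E
```

```text
scale_R origin mm [483.3 282.6] yaw deg -2.0 1.107205658491019
scale_L origin mm [ 465.9 -312.1] yaw deg -13.5 1.1140351768734607
frame_L origin mm [632.3 320.6] yaw deg -7.2 1.0751244806552223
 brass origin mm [617.8 321.2] yaw deg 14.4 (29.06928062438965, 29.7520809173584) 774.7709333476971
frame_R origin mm [ 621.8 -283. ] yaw deg -13.9 1.0684569496337377
 brass origin mm [ 608.6 -279. ] yaw deg -11.8 (27.821008682250977, 29.507394790649414) 747.7961183855475
```

View pics/con.png

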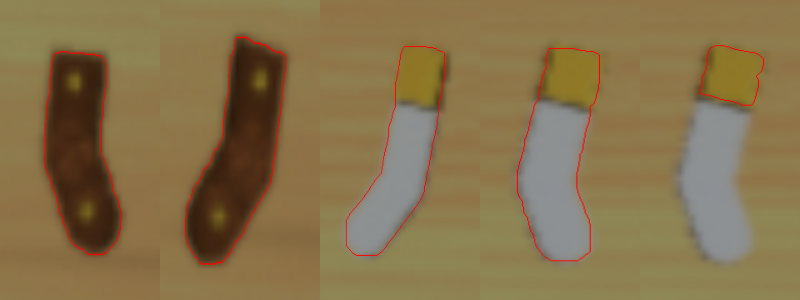

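```bash
python3 -m crank '[0.6,350.8,-242.7,0,0.316, 0.6,350.8,-242.7,0,0.316, 0.6,350.8,-242.7,0,0.316, 0.6,350.8,-242.7,0,0.316, 0.6,350.8,-242.7,0,0.316, 0.6,350.8,-242.7,0,0.316, 0.6,350.8,-242.7,0,0.316, 0.6,350.8,-242.7,0,0.316, 0.6,350.8,-242.7,-160,0.316, 0.6,350.8,-242.7,-160,0.316]' 30; python3 - <<'E'
from h import *
s,r,y=tool(); print(s['t'],s['tcp_pos'],np.rad2deg(y),s['finger_gap'],s['force'])
E
```

```text
t: 1.55
tcp_pos: [0.618, 0.323, 0.1311]
tool_rot: [0.045, 0.705, -0.044, 0.707]
force: [0.4, -0.1, -0.7]
finger_gap: 0.598
1.55 [0.61796794 0.32302896 0.13113099] 82.80849890677102 0.5983832545896773 [ 0.37358747 -0.10345018 -0.68948739]
```

```bash
python3 -m crank '[0.6,0,0,-45,0, 0.6,0,0,-45,0, 0.6,0,0,-45,0]' ; python3 - <<'E'
from h import *
d=viewer.snapshot('scene'); s,r,y=tool(); print(s['tcp_pos'])
u,v=proj(d,s['tcp_pos'])[0].astype(int); print(u,v)
cv2.imwrite('pics/s1.png',cv2.resize(d['img'][v-50:v+50,u-60:u+60,::-1],None,fx=6,fy=6,interpolation=cv2.INTER_CUBIC))
print(proj(d,[[.618,.322,0],s['tcp_pos']])-[u-60,v-50])
E
```

```text
t: 1.92
tcp_pos: [0.6188, 0.3233, 0.0881]
tool_rot: [0.045, 0.705, -0.044, 0.707]
force: [0.3, 0.4, 0.8]
finger_gap: 0.597
[0.61954279 0.32336205 0.08914514]
398 154
[[57.74549021 74.0068052 ]
 [60.94538282 50.13115503]]
```

View pics/s1.png

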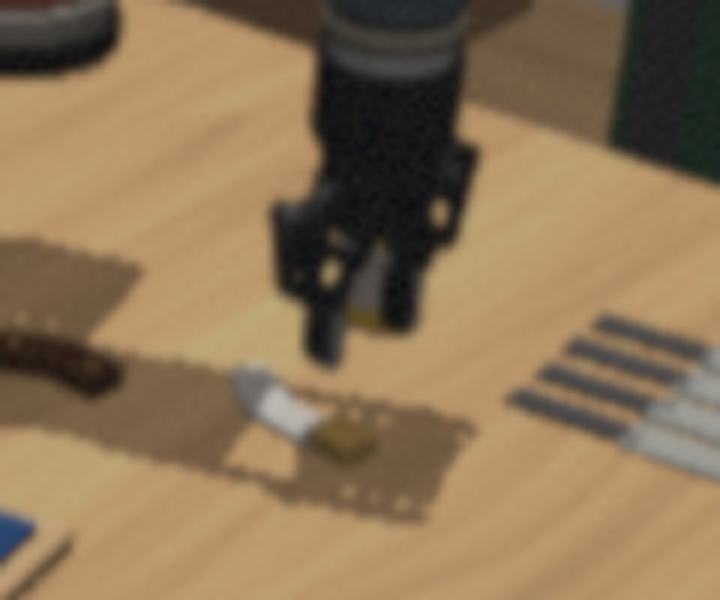

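```bash
python3 -m crank '[0.6,0,0,-56,0, 0.6,0,0,-56,0, 0.6,0,0,-56,0, 0.6,0,0,-56,0]'; python3 -c "
from h import *
d=viewer.snapshot('scene'); s,r,y=tool(); print(s['tcp_pos'],s['force'])
u,v=398,166
cv2.imwrite('pics/s2.png',cv2.resize(d['img'][v-40:v+40,u-50:u+50,::-1],None,fx=7,fy=7,interpolation=cv2.INTER_CUBIC))
"
```

```text
t: 2.48
tcp_pos: [0.6201, 0.323, 0.0338]
tool_rot: [0.045, 0.704, -0.044, 0.708]
force: [1.2, -0.2, -0.6]
finger_gap: 0.604
[0.61979915 0.32294385 0.03353799] [ 0.3115041  -0.10831057  0.74041001]
```

View pics/s2.png

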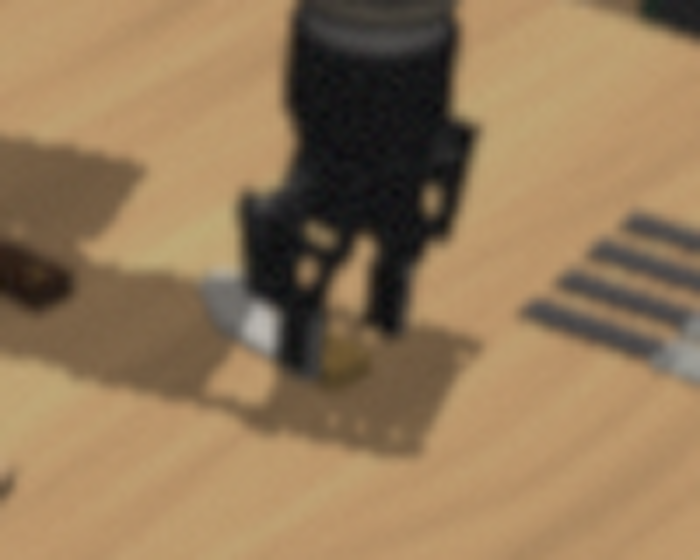

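```bash
python3 -m crank '[0.6,-2,-1,-4,0, 0.6,-2,-1,-4,0]'; python3 -m crank '[0.2,0,0,0,0, 0.2,0,0,0,0, 0.2,0,0,0,0, 0.2,0,0,0,0]' 30
```

```text
t: 2.78
tcp_pos: [0.6156, 0.3211, 0.0265]
tool_rot: [0.044, 0.706, -0.045, 0.706]
force: [0.4, 0.3, 0.4]
finger_gap: 0.599
t: 3.28
tcp_pos: [0.6162, 0.3214, 0.0265]
tool_rot: [0.045, 0.706, -0.044, 0.706]
force: [-0.2, 0.1, 0.9]
finger_gap: 0.297
```

```bash
python3 -m crank '[0.2,0,0,60,0, 0.2,0,0,100,0, 0.2,0,0,100,0]'; python3 -c "
from h import *
d=viewer.snapshot('scene'); s,r,y=tool(); print(s['tcp_pos'],s['force'],s['finger_gap'],np.rad2deg(y))
d2=viewer.snapshot('top')
u,v=proj(d,s['tcp_pos'])[0].astype(int)
a=cv2.resize(d['img'][v-40:v+40,u-50:u+50,::-1],(400,320),interpolation=cv2.INTER_CUBIC)
u,v=proj(d2,s['tcp_pos'])[0].astype(int)
b=cv2.resize(d2['img'][v-40:v+40,u-50:u+50,::-1],(400,320),interpolation=cv2.INTER_CUBIC)
cv2.imwrite('pics/s3.png',np.hstack([a,b]))
"
```

```text
t: 3.65
tcp_pos: [0.6184, 0.3221, 0.1302]
tool_rot: [0.045, 0.703, -0.043, 0.708]
force: [0.7, 0.2, -1.2]
finger_gap: 0.296
[0.61660235 0.32150847 0.12768778] [-0.09799756 -0.60807114 -1.84399347] 0.2936687733330838 82.79967701497725
```

View pics/s3.png

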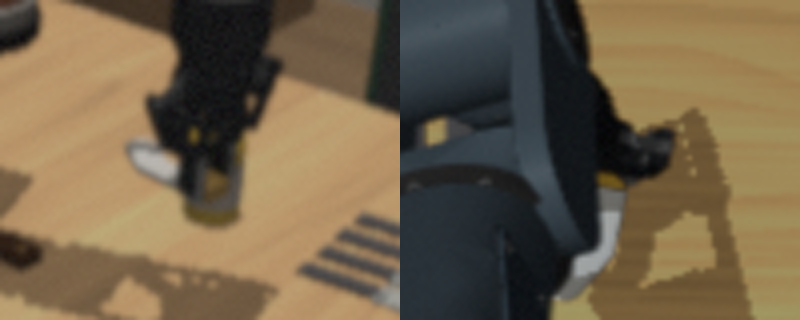

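The frame hangs level from the bolster in both views. I'll carry it to the green bed.

```bash
python3 -m crank '[0.2,-61.5,-327,0,0.311, 0.2,-61.5,-327,0,0.311, 0.2,-61.5,-327,0,0.311, 0.2,-61.5,-327,0,0.311, 0.2,-61.5,-327,0,0.311, 0.2,-61.5,-327,0,0.311, 0.2,-61.5,-327,-40,0.311, 0.2,-61.5,-327,-40,0.311, 0.2,-61.5,-327,-40,0.311]'; python3 -c "
from h import *
s,r,y=tool(); print(s['tcp_pos'],s['force'],s['finger_gap'],np.rad2deg(y))"
```

```text
t: 4.88
tcp_pos: [0.5543, -0.0049, 0.0861]
tool_rot: [-0.066, 0.704, 0.066, 0.704]
force: [0.4, -0.3, -0.6]
finger_gap: 0.294
[ 0.55428686 -0.00489688  0.08606733] [ 0.42761037 -0.339192   -0.62998958] 0.2943994165624927 100.67539714932018
```

```bash
python3 -m crank '[0.2,1,-1,-25,0, 0.2,1,-1,-36,0, 0.2,1,-1,-36,0,0.2,1,-1,-36,0]'; python3 -m crank '[0.2,0,0,-2,0, 0.2,0,0,-2,0]'; python3 -m crank '[0.2,0,0,-2,0, 0.2,0,0,-2,0]'
```

```text
t: 5.38
tcp_pos: [0.556, -0.0065, 0.0511]
tool_rot: [-0.066, 0.704, 0.065, 0.704]
force: [0.1, -0.0, -0.3]
finger_gap: 0.292
t: 5.62
tcp_pos: [0.5556, -0.0067, 0.0486]
tool_rot: [-0.065, 0.704, 0.065, 0.704]
force: [-0.1, 0.3, -0.5]
finger_gap: 0.296
t: 5.88
tcp_pos: [0.5557, -0.0068, 0.0464]
tool_rot: [-0.065, 0.704, 0.065, 0.704]
force: [0.3, 0.4, -0.0]
finger_gap: 0.297
```

```bash
python3 -m crank '[0.2,0,0.7,-1,0, 0.2,0,0.7,-1,0, 0.45,0,0.7,-1,0, 0.45,0,0.7,-1,0, 0.45,0,0.7,-1,0]'; python3 -m crank '[0.45,0,0,60,0, 0.45,0,0,120,0, 0.45,0,150,120,0, 0.45,0,150,120,0, 0.45,0,150,120,0,0.45,0,150,120,0]'; python3 - <<'E'
from h import *
d=viewer.snapshot('top')
cv2.imwrite('pics/t4.png',cv2.resize(d['img'][175:275,255:375,::-1],None,fx=6,fy=6,interpolation=cv2.INTER_CUBIC))
E
```

```text
t: 6.5
tcp_pos: [0.5554, -0.0059, 0.0451]
tool_rot: [-0.065, 0.704, 0.065, 0.704]
force: [-0.6, 0.5, -0.3]
finger_gap: 0.45
t: 7.25
tcp_pos: [0.5549, 0.1459, 0.1651]
tool_rot: [-0.067, 0.704, 0.067, 0.704]
force: [0.1, -0.2, -0.1]
finger_gap: 0.447
```

View pics/t4.png

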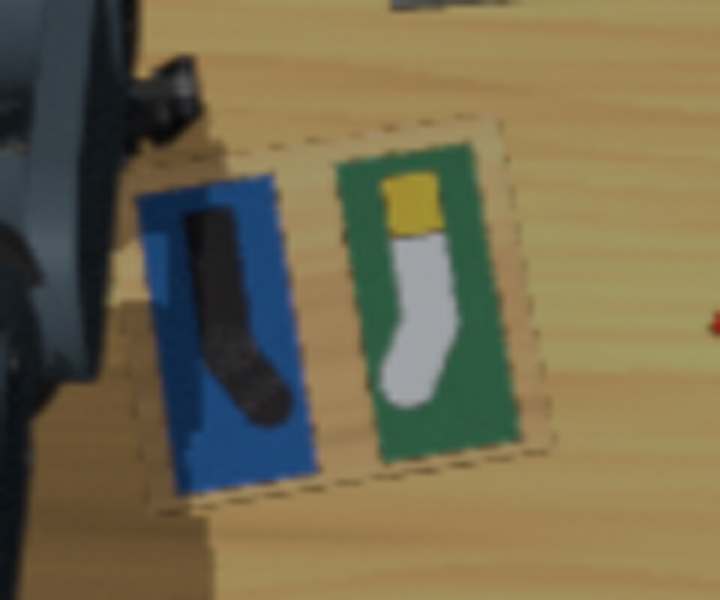

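The frame covers the black outline on the green bed, with the bolster at about (412,203) and the butt at about (405,390). Now to put numbers on it.

```bash
cat > chk.py <<'E'
from h import *
import sys
d=viewer.snapshot('top')
def notg(n):
    col=green if n=='L' else blue
    def f(h,i):
        m=col(h,i).astype(np.uint8); cs,_=cv2.findContours(m,cv2.RETR_EXTERNAL,cv2.CHAIN_APPROX_NONE)
        k=cv2.convexHull(max(cs,key=cv2.contourArea)); H=np.zeros_like(m); cv2.fillPoly(H,[k],1)
        return (H==1)&(m==0)
    return f
for n,bx,s,O in(('L',(303,188,352,262),1,(571.2,-2.6)),('R',(268,192,312,268),-1,(553,95.1))):
    if n not in sys.argv[1]: continue
    c=mask(d,bx,notg(n)); z=float(sys.argv[2])
    o,y,k=pose(ray(d,c,z),shape(72,31,s),.18)
    e=o*1000-O; a=np.deg2rad(10.6)
    print(n,'origin',(o*1000).round(1),'yaw',np.rad2deg(y).round(1),'area',k.round(2),'err in bed axes',(e[0]*np.cos(a)+e[1]*np.sin(a)).round(1),(-e[0]*np.sin(a)+e[1]*np.cos(a)).round(1))
    cb=mask(d,bx,brass); cc,aa,wh,A=rect(d,cb,z+.003); cc=cc*1000-O
    print('  brass ctr in bed (want -15,0)',(cc[0]*np.cos(a)+cc[1]*np.sin(a)).round(1),(-cc[0]*np.sin(a)+cc[1]*np.cos(a)).round(1))
E
python3 chk.py LR 0.024; python3 meas.py|head -3
python3 - <<'E'
from h import *
s,r,y=tool(); print(s['tcp_pos'],np.rad2deg(y),s['q'])
E
```

```text
bed_R origin mm [552.9  95. ] yaw deg 10.4 (146.9434051513672, 66.31687927246094) 9614.873401835497
bed_L origin mm [571.2  -2.8] yaw deg 10.6 (146.08242797851562, 65.42831420898438) 9474.106287289418
mean yaw origin mm [-18.3  98. ] yaw deg 10.5 from centres 10.587352662502923 0.09971654037775163
[0.55540283 0.14317249 0.16507096] 100.58378921229395 [ 5.77183279e-02  5.79751845e-01  1.64710133e+00 -4.87718667e-04
  9.15338877e-01 -1.69750248e+00]Traceback (most recent call last):
  File "chk.py", line 16, in <module>
    print(n,'origin',(o*1000).round(1),'yaw',np.rad2deg(y).round(1),'area',k.round(2),'err in bed axes',(e[0]*np.cos(a)+e[1]*np.sin(a)).round(1),(-e[0]*np.sin(a)+e[1]*np.cos(a)).round(1))
                                                                           ^^^^^^^
AttributeError: 'float' object has no attribute 'round'
Traceback (most recent call last):
  File "meas.py", line 19, in <module>
    c=mask(d,bx,brass); cc,a,wh,A=rect(d,c,0.009); p(' brass',cc,a,wh,A)
  File "h.py", line 20, in mask
    c=max(cs,key=cv2.contourArea)[:,0].astype(float)
      ~~~^^^^^^^^^^^^^^^^^^^^^^^^
ValueError: max() iterable argument is empty
```

```bash
sed -i "s/k.round(2)/round(k,2)/" chk.py; python3 chk.py L 0.023; sed -i "s/    cb=mask/    if len(sys.argv)>3: continue\n    cb=mask/" chk.py;  python3 chk.py R 0.020 x
```

```text
L origin [572.2  -3.2] yaw 10.2 area 1.24 err in bed axes 0.9 -0.7
  brass ctr in bed (want -15,0) -13.9 -0.7
R origin [552.2  94.8] yaw 10.3 area 0.83 err in bed axes -0.9 -0.2
```

```bash
python3 -m crank '[0.6,52.5,-422.4,0,-0.412, 0.6,52.5,-422.4,0,-0.412, 0.6,52.5,-422.4,0,-0.412, 0.6,52.5,-422.4,0,-0.412, 0.6,52.5,-422.4,0,-0.412, 0.6,52.5,-422.4,0,-0.412, 0.6,52.5,-422.4,0,-0.412, 0.6,52.5,-422.4,-60,-0.412, 0.6,52.5,-422.4,-115,-0.412, 0.6,52.5,-422.4,-115,-0.412]'; python3 -m crank '[0.6,0,0,0,0,0.6,0,0,0,0]';  python3 - <<'E'
from h import *
s,r,y=tool(); print(s['tcp_pos'],np.rad2deg(y))
d=viewer.snapshot('scene'); 
u,v=proj(d,s['tcp_pos'])[0].astype(int)
cv2.imwrite('pics/s5.png',cv2.resize(d['img'][v-40:v+40,u-50:u+50,::-1],None,fx=6,fy=6,interpolation=cv2.INTER_CUBIC))
E
```

```text
t: 8.75
tcp_pos: [0.6034, -0.2773, 0.0447]
tool_rot: [0.083, 0.707, -0.079, 0.698]
force: [0.7, 0.7, 1.1]
finger_gap: 0.6
t: 9.0
tcp_pos: [0.6099, -0.2798, 0.0538]
tool_rot: [0.079, 0.701, -0.081, 0.705]
force: [-0.5, -0.2, 0.5]
finger_gap: 0.598
[ 0.60988158 -0.27975162  0.0537926 ] 77.00663286062213
```

View pics/s5.png

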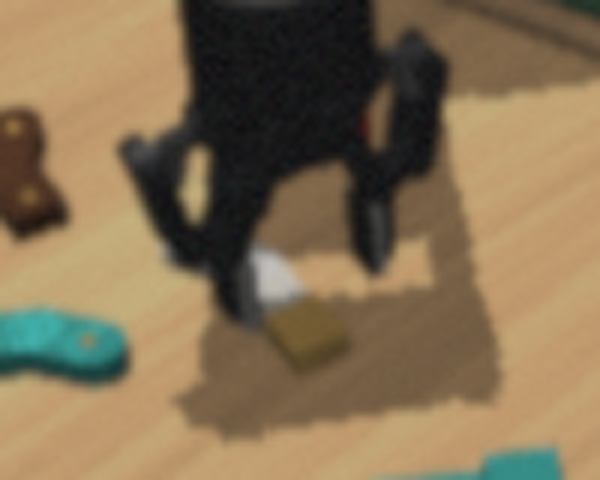

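```bash
python3 -m crank '[0.6,-2,0.5,-15,0, 0.6,-2,0.5,-26,0, 0.6,-2,0.5,-26,0, 0.6,-2,0.5,-26,0]'; python3 -m crank '[0.2,0,0,0,0, 0.2,0,0,0,0, 0.2,0,0,0,0, 0.2,0,0,0,0]'
```

```text
t: 9.55
tcp_pos: [0.606, -0.2778, 0.024]
tool_rot: [0.08, 0.703, -0.08, 0.702]
force: [-0.1, 0.3, 0.3]
finger_gap: 0.599
t: 10.05
tcp_pos: [0.6066, -0.2783, 0.0251]
tool_rot: [0.08, 0.702, -0.08, 0.703]
force: [0.4, 1.1, 4.8]
finger_gap: 0.298
```

```bash
python3 -m crank '[0.2,0,0,60,0, 0.2,0,0,100,0, 0.2,-70.4,370.2,100,0.41, 0.2,-70.4,370.2,100,0.41, 0.2,-70.4,370.2,100,0.41, 0.2,-70.4,370.2,100,0.41, 0.2,-70.4,370.2,100,0.41, 0.2,-70.4,370.2,100,0.41, 0.2,-70.4,370.2,60,0.41, 0.2,-70.4,370.2,60,0.41]';python3 -m crank '[0.2,0,0,0,0,0.2,0,0,0,0]';  python3 - <<'E'
from h import *
s,r,y=tool(); print(s['tcp_pos'],np.rad2deg(y))
E
```

```text
t: 11.3
tcp_pos: [0.5327, 0.0933, 0.0819]
tool_rot: [-0.065, 0.707, 0.066, 0.701]
force: [-0.7, -0.8, -1.3]
finger_gap: 0.291
t: 11.55
tcp_pos: [0.5366, 0.0913, 0.0853]
tool_rot: [-0.064, 0.703, 0.064, 0.705]
force: [-0.2, 0.3, -1.3]
finger_gap: 0.297
[0.53663733 0.09128568 0.08534979] 100.40023036026183
```

```bash
python3 -m crank '[0.2,0,0.5,-25,0, 0.2,0,0.5,-36,0, 0.2,0,0.5,-36,0,0.2,0,0.5,-36,0]'; python3 -m crank '[0.2,0,0,-2,0, 0.2,0,0,-3,0,0.2,0,0,-3,0]'
```

```text
t: 12.05
tcp_pos: [0.5361, 0.0926, 0.0489]
tool_rot: [-0.065, 0.704, 0.065, 0.705]
force: [0.3, 0.5, -0.3]
finger_gap: 0.294
t: 12.42
tcp_pos: [0.5356, 0.0929, 0.0454]
tool_rot: [-0.065, 0.704, 0.065, 0.704]
force: [-0.1, -0.2, -1.4]
finger_gap: 0.295
```

```bash
python3 -c "
from h import *
s,r,y=tool(); print(s['tcp_pos'],s['force'],np.rad2deg(y))"
```

```text
[0.53558581 0.09285784 0.04538376] [-0.06950754 -0.2212776  -1.3784705 ] 100.50562831612699
```

```bash
python3 -m crank '[0.2,0.6,-0.8,-1,0, 0.2,0.6,-0.8,-1,0, 0.45,0.6,-0.8,-1,0, 0.45,0.6,-0.8,-1,0, 0.45,0.6,-0.8,-1,0]'; python3 -m crank '[0.45,0,0,60,0, 0.45,0,0,120,0, 0.45,-60,185,120,-0.2, 0.45,-60,185,120,-0.2, 0.45,-60,185,120,-0.2,0.45,-60,185,120,-0.2,0.45,-60,185,120,-0.2]'; python3 chk.py LR 0.023;python3 -c "
from h import *
s,r,y=tool(); print(s['tcp_pos'],s['force'],np.rad2deg(y))
d=viewer.snapshot('top')
cv2.imwrite('pics/t6.png',cv2.resize(d['img'][175:275,255:375,::-1],None,fx=6,fy=6,interpolation=cv2.INTER_CUBIC))"
```

```text
t: 13.05
tcp_pos: [0.5363, 0.0919, 0.0442]
tool_rot: [-0.065, 0.704, 0.065, 0.704]
force: [-0.6, 0.4, -0.2]
finger_gap: 0.447
t: 13.92
tcp_pos: [0.4759, 0.2774, 0.1641]
tool_rot: [0.005, 0.707, -0.005, 0.707]
force: [-1.0, -0.2, 0.5]
finger_gap: 0.451
L origin [572.2  -3.1] yaw 10.2 area 1.24 err in bed axes 0.9 -0.7
  brass ctr in bed (want -15,0) -13.9 -0.7
R origin [553.   96.6] yaw 11.4 area 1.21 err in bed axes 0.2 1.5
  brass ctr in bed (want -15,0) -15.2 0.9
[0.47640394 0.27642836 0.16414927] [ 0.1557116  -0.33441511  0.38869891] 89.06359463038854
```

View pics/t6.png

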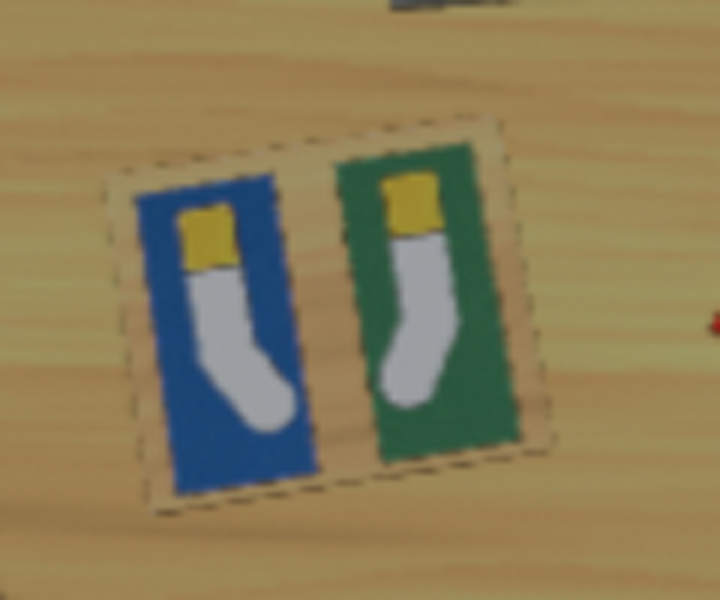

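Both frames lie on their outlines, within about 1.5 mm and 1°. Next is scale_R.

```bash
python3 -m crank '[0.6,-13.1,6.9,-50,-0.019, 0.6,-13.1,6.9,-110,-0.019, 0.6,-13.1,6.9,-118,-0.019, 0.6,-13.1,6.9,-118,-0.019, 0.6,-13.1,6.9,-118,-0.019]';python3 - <<'E'
from h import *
s,r,y=tool(); print(s['tcp_pos'],np.rad2deg(y))
d=viewer.snapshot('scene'); 
u,v=proj(d,s['tcp_pos'])[0].astype(int)
cv2.imwrite('pics/s7.png',cv2.resize(d['img'][v-30:v+50,u-50:u+50,::-1],None,fx=6,fy=6,interpolation=cv2.INTER_CUBIC))
E
```

```text
t: 14.65
tcp_pos: [0.4651, 0.284, 0.0487]
tool_rot: [0.014, 0.705, -0.012, 0.709]
force: [0.6, -0.5, -0.8]
finger_gap: 0.595
[0.46513855 0.28397814 0.04868103] 87.89552359235806
```

View pics/s7.png

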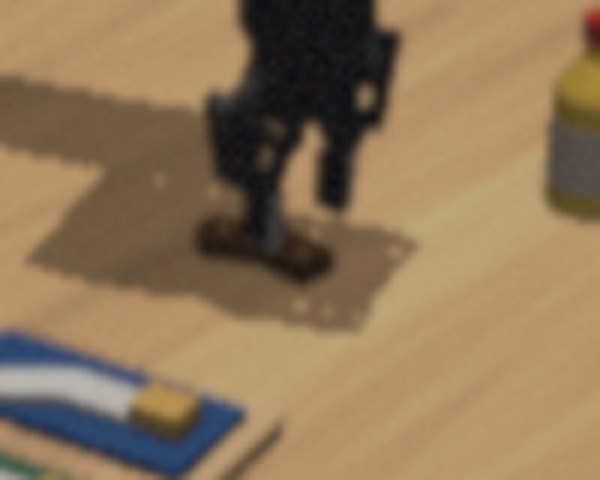

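```bash
python3 -m crank '[0.6,-1,-0.5,-12,0, 0.6,-1,-0.5,-20,0, 0.6,-1,-0.5,-20,0, 0.6,-1,-0.5,-20,0]'; python3 -m crank '[0.2,0,0,0,0, 0.2,0,0,0,0, 0.2,0,0,0,0, 0.2,0,0,0,0]' 25
```

```text
t: 15.2
tcp_pos: [0.462, 0.2834, 0.0261]
tool_rot: [0.013, 0.707, -0.013, 0.707]
force: [-0.7, 0.0, 0.1]
finger_gap: 0.603
t: 15.7
tcp_pos: [0.4623, 0.2835, 0.0265]
tool_rot: [0.013, 0.707, -0.013, 0.707]
force: [-0.5, 0.5, 1.5]
finger_gap: 0.297
```

```bash
python3 -m crank '[0.45,0,0,0,0, 0.45,0,0,0,0, 0.45,0,0,3,0, 0.45,0,0,3,0, 0.2,0,0,3,0, 0.2,0,0,3,0, 0.2,0,0,3,0, 0.2,0,0,3,0]' 30;  python3 - <<'E'
from h import *
s,r,y=tool(); print(s['tcp_pos'],np.rad2deg(y))
d=viewer.snapshot('scene'); 
u,v=proj(d,s['tcp_pos'])[0].astype(int)
cv2.imwrite('pics/s8.png',cv2.resize(d['img'][v-30:v+50,u-50:u+50,::-1],None,fx=6,fy=6,interpolation=cv2.INTER_CUBIC))
E
```

```text
t: 16.7
tcp_pos: [0.4622, 0.2834, 0.0295]
tool_rot: [0.013, 0.707, -0.013, 0.707]
force: [-1.7, 0.2, 4.7]
finger_gap: 0.293
[0.46222281 0.28342471 0.02954335] 87.94854971172676
```

View pics/s8.png

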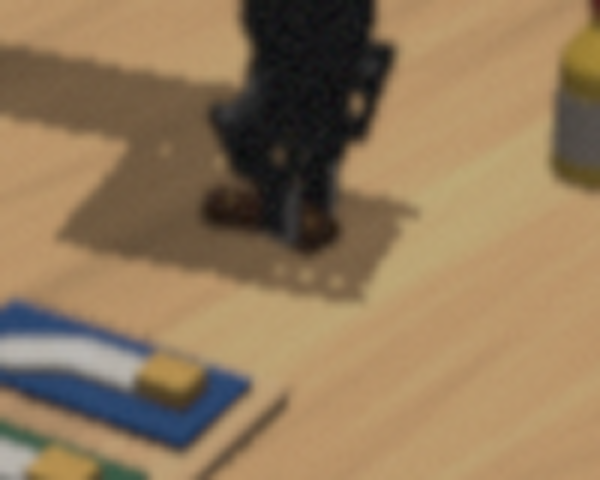

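```bash
python3 -m crank '[0.2,0,0,60,0, 0.2,0,0,90,0, 0.2,36.3,-198,90,0.224, 0.2,36.3,-198,90,0.224, 0.2,36.3,-198,90,0.224, 0.2,36.3,-198,90,0.224, 0.2,36.3,-198,50,0.224, 0.2,36.3,-198,50,0.224,0.2,36.3,-198,50,0.224]';python3 -m crank '[0.2,0,0,0,0]';  python3 - <<'E'
from h import *
d=viewer.snapshot('scene'); 
s,r,y=tool(); print(s['tcp_pos'],np.rad2deg(y),s['force'])
u,v=proj(d,s['tcp_pos'])[0].astype(int)
cv2.imwrite('pics/s9.png',cv2.resize(d['img'][v-30:v+50,u-50:u+50,::-1],None,fx=6,fy=6,interpolation=cv2.INTER_CUBIC))
E
```

```text
t: 17.88
tcp_pos: [0.4983, 0.0857, 0.0795]
tool_rot: [-0.067, 0.704, 0.067, 0.704]
force: [0.4, 0.3, -0.2]
finger_gap: 0.293
t: 18.0
tcp_pos: [0.499, 0.0859, 0.0803]
tool_rot: [-0.067, 0.703, 0.067, 0.705]
force: [-0.6, -0.3, 0.3]
finger_gap: 0.291
[0.4989708  0.08583037 0.08036153] 100.8358260769655 [ 0.48134785 -0.85219358 -0.28270677]
```

View pics/s9.png

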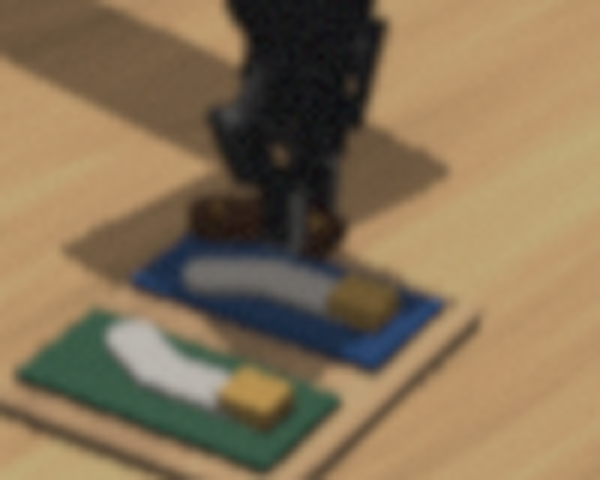

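```bash
python3 -m crank '[0.2,-0.4,-0.4,-14,0, 0.2,-0.4,-0.4,-23,0, 0.2,-0.4,-0.4,-23,0,0.2,-0.4,-0.4,-23,0]'; python3 -m crank '[0.2,0,0,-2,0, 0.2,0,0,-2,0,0.2,0,0,-2,0]'
```

```text
t: 18.55
tcp_pos: [0.4979, 0.085, 0.0561]
tool_rot: [-0.066, 0.704, 0.066, 0.704]
force: [-0.1, -1.1, 0.5]
finger_gap: 0.295
t: 18.92
tcp_pos: [0.4982, 0.085, 0.0545]
tool_rot: [-0.066, 0.704, 0.066, 0.704]
force: [0.4, -0.1, 1.7]
finger_gap: 0.291
```

Contact is just starting at the expected height, so I'll release, lift and look.

```bash
python3 -m crank '[0.2,0,0.4,-0.5,0, 0.2,0,0.4,-0.5,0, 0.4,0,0.4,-0.5,0, 0.4,0,0.4,-0.5,0, 0.4,0,0.4,-0.5,0]'; python3 -m crank '[0.4,0,0,50,0, 0.4,0,0,100,0, 0.5,-20,-330,100,-0.2, 0.5,-20,-330,100,-0.4, 0.5,-20,-330,100,-0.4, 0.5,-20,-330,100,-0.4, 0.5,-20,-330,100,-0.4, 0.5,-20,-330,100,-0.4,0.5,-20,-330,100,-0.4,0.5,-20,-330,100,-0.4]'; python3 -c "
from h import *
s,r,y=tool(); print(s['tcp_pos'],s['force'],np.rad2deg(y))
d=viewer.snapshot('top');e=viewer.snapshot('scene')
np.savez('d1.npz',img=d['img'])
a=cv2.resize(d['img'][190:265,268:352,::-1],(400,357),interpolation=cv2.INTER_CUBIC)
b=cv2.resize(e['img'][165:240,260:360,::-1],(400,300),interpolation=cv2.INTER_CUBIC)
cv2.imwrite('pics/t10.png',np.hstack([a,cv2.copyMakeBorder(b,0,57,0,0,cv2.BORDER_CONSTANT)]))"; python3 chk.py R 0.028
```

```text
t: 19.55
tcp_pos: [0.4978, 0.0855, 0.0536]
tool_rot: [-0.066, 0.704, 0.066, 0.704]
force: [0.1, 0.7, 0.0]
finger_gap: 0.401
t: 20.8
tcp_pos: [0.4774, -0.2425, 0.1535]
tool_rot: [0.075, 0.704, -0.074, 0.703]
force: [-0.1, 1.1, -1.0]
finger_gap: 0.5
[ 0.477404   -0.24246564  0.15347224] [-0.10415769  1.11074196 -1.03960345] 77.94136633541675
R origin [573.2  93.3] yaw -0.0 area 0.75 err in bed axes 19.5 -5.4
  brass ctr in bed (want -15,0) -16.8 0.7
```

View pics/t10.png

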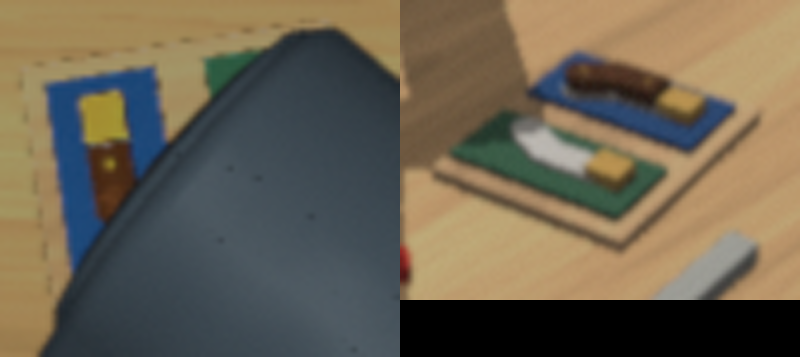

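In the scene view scale_R lies on the right frame behind the bolster. The arm blocks the top view, so I'll measure it later. Next is scale_L.

```bash
python3 -m crank '[0.6,-31.3,-64.8,0,-0.025, 0.6,-31.3,-64.8,0,-0.025, 0.6,-31.3,-64.8,-50,-0.025, 0.6,-31.3,-64.8,-105,-0.025, 0.6,-31.3,-64.8,-105,-0.025, 0.6,-31.3,-64.8,-105,-0.025]';python3 - <<'E'
from h import *
d=viewer.snapshot('scene'); 
s,r,y=tool(); print(s['tcp_pos'],np.rad2deg(y))
u,v=proj(d,s['tcp_pos'])[0].astype(int)
cv2.imwrite('pics/s11.png',cv2.resize(d['img'][v-30:v+50,u-50:u+50,::-1],None,fx=6,fy=6,interpolation=cv2.INTER_CUBIC))
E
```

```text
t: 21.7
tcp_pos: [0.4475, -0.3092, 0.0501]
tool_rot: [0.083, 0.702, -0.083, 0.703]
force: [0.6, -0.4, 0.5]
finger_gap: 0.599
[ 0.4480406  -0.30985053  0.05103212] 76.4856225956944
```

View pics/s11.png

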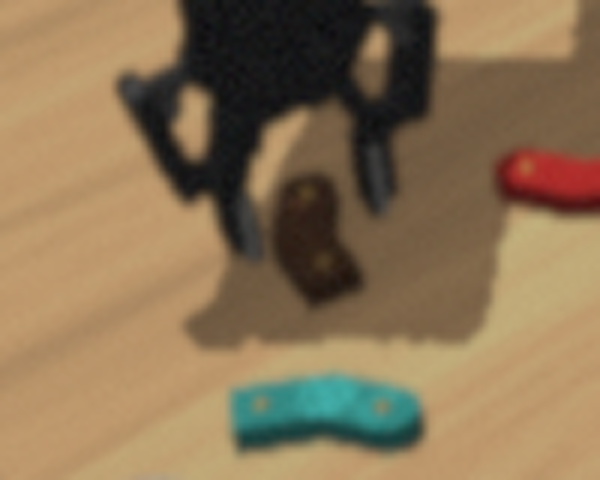

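```bash
python3 -m crank '[0.6,-1.5,2,-10,0, 0.6,-1.5,2,-20,0, 0.6,-1.5,2,-20,0, 0.6,-1.5,2,-20,0]'
```

```text
t: 22.25
tcp_pos: [0.4452, -0.3075, 0.0289]
tool_rot: [0.084, 0.702, -0.084, 0.702]
force: [0.0, -0.1, 0.1]
finger_gap: 0.598
```

```bash
python3 -m crank '[0.2,0.5,0,0.5,0, 0.2,0.5,0,0.5,0, 0.2,0.5,0,0.5,0, 0.2,0.5,0,0.5,0]' 30; python3 -c "
from h import *
s,r,y=tool(); print(s['tcp_pos'],s['force'],np.rad2deg(y))"; python3 meas.py | grep -i bed
```

```text
t: 22.75
tcp_pos: [0.4459, -0.3077, 0.0297]
tool_rot: [0.083, 0.702, -0.084, 0.702]
force: [-0.3, -0.4, 4.4]
finger_gap: 0.294
[ 0.44591467 -0.30767548  0.02968287] [-0.32628116 -0.36294187  4.3639003 ] 76.43764760591739
bed_R origin mm [552.9  95. ] yaw deg 10.5 (146.46456909179688, 66.33438110351562) 9620.83629352574
bed_L origin mm [571.   -2.5] yaw deg 11.0 (147.31544494628906, 65.4877700805664) 9506.186891468002Traceback (most recent call last):
  File "meas.py", line 14, in <module>
    c=mask(d,bx,brownm); ref=shape(39,29,s)*np.array([1,1])
  File "h.py", line 20, in mask
    c=max(cs,key=cv2.contourArea)[:,0].astype(float)
      ~~~^^^^^^^^^^^^^^^^^^^^^^^^
ValueError: max() iterable argument is empty
```

```bash
python3 -c "
from h import *
d=viewer.snapshot('top')
cv2.imwrite('pics/t12.png',cv2.resize(d['img'][190:265,268:352,::-1],None,fx=8,fy=8,interpolation=cv2.INTER_CUBIC))
c=mask(d,(268,192,312,268),brownm)
o,y,k=pose(ray(d,c,.032),shape(39,29,-1),.18); print('scale_R',o*1000,np.rad2deg(y),k)
a=np.deg2rad(10.6);e=o*1000-[553,95.1]; print('in bed R (want -34,0)',e[0]*np.cos(a)+e[1]*np.sin(a),-e[0]*np.sin(a)+e[1]*np.cos(a))
"; python3 chk.py R 0.028; python3 chk.py L 0.023
```

```text
scale_R [529.07276769  84.39093748] -5.196997563894778 4.5773852416763825
in bed R (want -34,0) -25.48886895930557 -6.124869403689302
R origin [553.5  96.5] yaw 11.1 area 1.14 err in bed axes 0.7 1.3
  brass ctr in bed (want -15,0) -16.8 0.6
L origin [572.2  -3.2] yaw 10.2 area 1.24 err in bed axes 0.9 -0.7
  brass ctr in bed (want -15,0) -13.9 -0.8
```

View pics/t12.png

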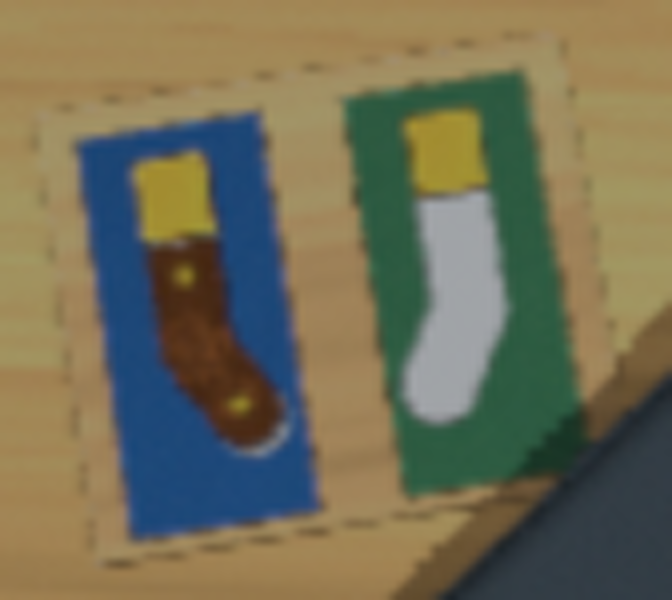

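```bash
python3 -m crank '[0.2,0,0,60,0, 0.2,0,0,90,0, 0.2,71.6,294.7,90,0.42, 0.2,71.6,294.7,90,0.42, 0.2,71.6,294.7,90,0.42, 0.2,71.6,294.7,90,0.42, 0.2,71.6,294.7,90,0.42, 0.2,71.6,294.7,50,0.42, 0.2,71.6,294.7,50,0.42,0.2,71.6,294.7,50,0.42]';python3 -m crank '[0.2,0,0,0,0,0.2,0,0,0,0]';  python3 - <<'E'
from h import *
d=viewer.snapshot('scene'); 
s,r,y=tool(); print(s['tcp_pos'],np.rad2deg(y),s['force'])
u,v=proj(d,s['tcp_pos'])[0].astype(int)
cv2.imwrite('pics/s13.png',cv2.resize(d['img'][v-30:v+50,u-50:u+50,::-1],None,fx=6,fy=6,interpolation=cv2.INTER_CUBIC))
E
```

```text
t: 24.2
tcp_pos: [0.5172, -0.0132, 0.0795]
tool_rot: [-0.064, 0.704, 0.064, 0.704]
force: [-0.0, 0.6, 0.4]
finger_gap: 0.291
t: 24.45
tcp_pos: [0.5178, -0.0135, 0.0803]
tool_rot: [-0.064, 0.704, 0.064, 0.705]
force: [0.0, -0.4, 0.2]
finger_gap: 0.295
[ 0.51769752 -0.01341051  0.08013331] 100.43063977199057 [0.16741635 0.65044004 0.28499396]
```

View pics/s13.png

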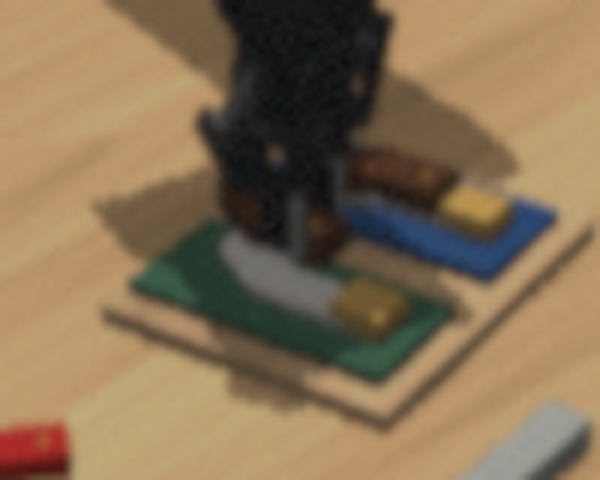

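```bash
python3 -m crank '[0.2,0,0.4,-14,0, 0.2,0,0.4,-23,0, 0.2,0,0.4,-23,0,0.2,0,0.4,-23,0]'; python3 -m crank '[0.2,0,0,-2,0, 0.2,0,0,-2,0,0.2,0,0,-2,0]'
```

```text
t: 25.0
tcp_pos: [0.5171, -0.0122, 0.056]
tool_rot: [-0.065, 0.704, 0.065, 0.704]
force: [0.9, 0.1, -0.3]
finger_gap: 0.289
t: 25.38
tcp_pos: [0.5174, -0.0123, 0.0546]
tool_rot: [-0.065, 0.704, 0.065, 0.704]
force: [-0.6, 1.2, 3.8]
finger_gap: 0.293
```

```bash
python3 -m crank '[0.2,0,-0.5,-0.5,0, 0.2,0,-0.5,-0.5,0, 0.4,0,-0.5,-0.5,0, 0.4,0,-0.5,-0.5,0, 0.4,0,-0.5,-0.5,0]'; python3 -m crank '[0.4,0,0,50,0, 0.4,0,0,100,0, 0.5,60,-60,100,-1.6, 0.5,110,-200,100,-1.6, 0.5,110,-200,100,-1.6, 0.5,110,-200,100,-1.6, 0.5,110,-200,100,-1.6,0.5,110,-200,100,-1.6,0.5,110,-200,100,-1.6,0.5,110,-200,100,-1.6]'; python3 -c "
from h import *
s,r,y=tool(); print(s['tcp_pos'],s['force'],np.rad2deg(y),s['q'])
d=viewer.snapshot('top');e=viewer.snapshot('scene')
a=cv2.resize(d['img'][150:265,268:382,::-1],(400,400),interpolation=cv2.INTER_CUBIC)
b=cv2.resize(e['img'][165:265,260:360,::-1],(400,400),interpolation=cv2.INTER_CUBIC)
cv2.imwrite('pics/t14.png',np.hstack([a,b]))"
```

```text
t: 26.0
tcp_pos: [0.5172, -0.0129, 0.0536]
tool_rot: [-0.065, 0.704, 0.065, 0.704]
force: [-0.7, 0.3, -0.2]
finger_gap: 0.399
t: 27.25
tcp_pos: [0.6269, -0.2128, 0.1532]
tool_rot: [0.434, 0.558, -0.435, 0.558]
force: [-0.5, -0.1, 0.5]
finger_gap: 0.497
[ 0.62687689 -0.2128257   0.15320448] [-0.46617249 -0.06519052  0.53384506] 14.184281843337667 [-4.95738512e-01  6.96066926e-01  1.41927588e+00 -4.97592236e-05
  1.02741742e+00 -7.43274844e-01]
```

View pics/t14.png

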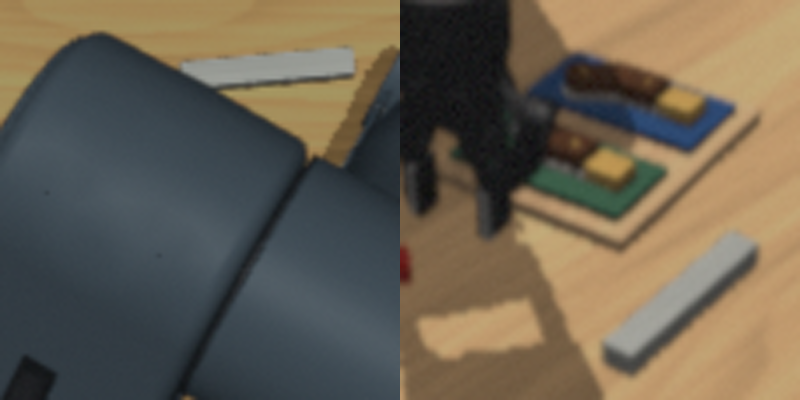

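```bash
python3 -m crank '[0.6,55.6,147.3,0,-0.132, 0.6,55.6,147.3,0,-0.132, 0.6,55.6,147.3,0,-0.132, 0.6,55.6,147.3,0,-0.132, 0.6,55.6,147.3,-50,-0.132, 0.6,55.6,147.3,-90,-0.132, 0.6,55.6,147.3,-90,-0.132, 0.6,55.6,147.3,-90,-0.132]';python3 - <<'E'
from h import *
d=viewer.snapshot('scene'); 
s,r,y=tool(); print(s['tcp_pos'],np.rad2deg(y))
u,v=proj(d,s['tcp_pos'])[0].astype(int)
cv2.imwrite('pics/s15.png',cv2.resize(d['img'][v-40:v+60,u-60:u+60,::-1],None,fx=5,fy=5,interpolation=cv2.INTER_CUBIC))
E
```

```text
t: 28.35
tcp_pos: [0.6837, -0.0667, 0.065]
tool_rot: [0.469, 0.529, -0.468, 0.53]
force: [-0.3, -0.6, 0.1]
finger_gap: 0.602
[ 0.68426356 -0.06667578  0.06584831] 6.984717389447789
```

View pics/s15.png

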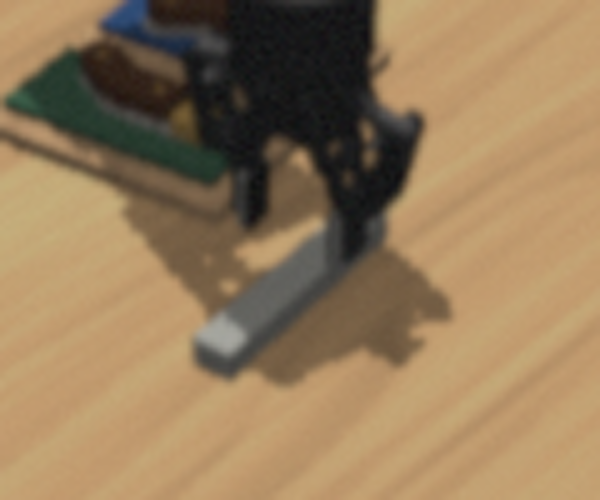

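```bash
python3 -m crank '[0.6,-1.5,1,-25,-0.006, 0.6,-1.5,1,-37,-0.006, 0.6,-1.5,1,-37,-0.006, 0.6,-1.5,1,-37,-0.006]'; python3 -m crank '[0.1,0,0,0,0, 0.1,0,0,0,0, 0.1,0,0,0,0, 0.1,0,0,0,0, 0.1,0,0,0,0]' 60; python3 -c "
from h import *
s,r,y=tool(); print(s['tcp_pos'],s['force'],np.rad2deg(y),s['q'][5])"
```

```text
t: 28.9
tcp_pos: [0.6822, -0.0648, 0.0279]
tool_rot: [0.47, 0.528, -0.47, 0.529]
force: [0.5, -0.6, -0.1]
finger_gap: 0.597
t: 29.52
tcp_pos: [0.6817, -0.0647, 0.0279]
tool_rot: [0.47, 0.528, -0.47, 0.528]
force: [-1.4, -0.5, 4.6]
finger_gap: 0.275
[ 0.68172122 -0.06467787  0.02785167] [-1.40739383 -0.49827983  4.56785279] 6.655866390422702 -0.3733373984267168
```

```bash
python3 -m crank '[0.1,0,0,60,0, 0.1,0,0,100,0, 0.1,0,-250,100,0, 0.1,0,-250,100,0,0.1,0,-250,100,0,0.1,0,-250,100,0,0.1,0,-250,100,0,0.1,0,-250,100,0]'; python3 -c "
from h import *
s,r,y=tool(); print(s['tcp_pos'],s['force'],s['finger_gap'],np.rad2deg(y))
d=viewer.snapshot('top');e=viewer.snapshot('scene')
a=cv2.resize(d['img'][185:265,268:356,::-1],(440,400),interpolation=cv2.INTER_CUBIC)
b=cv2.resize(e['img'][165:235,260:350,::-1],(360,280),interpolation=cv2.INTER_CUBIC)
cv2.imwrite('pics/t16.png',np.hstack([a,cv2.copyMakeBorder(b,0,120,0,0,cv2.BORDER_CONSTANT)]))"
```

```text
t: 30.52
tcp_pos: [0.68, -0.314, 0.1247]
tool_rot: [0.471, 0.529, -0.47, 0.526]
force: [-0.1, 1.3, -4.1]
finger_gap: 0.274
[ 0.6800036  -0.31397298  0.12469372] [-0.11726518  1.32756939 -4.06366388] 0.27378931982649757 6.569795290141606
```

View pics/t16.png

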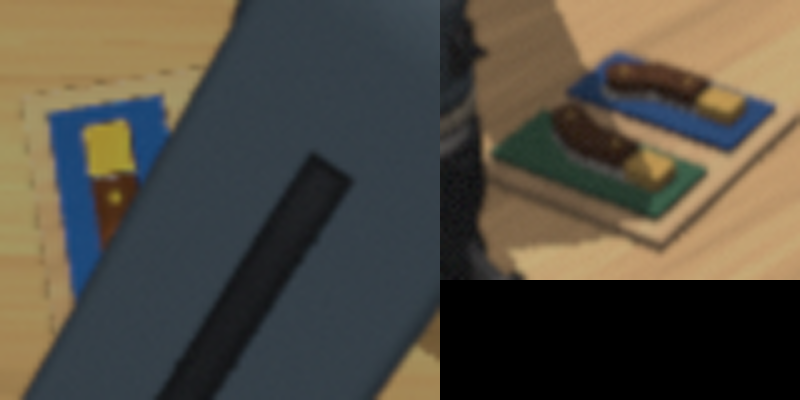

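```bash
python3 -m crank '[0.1,-200,-90,30,0,0.1,-200,-90,30,0,0.1,-200,-90,30,0,0.1,-200,-90,30,0,0.1,-200,-90,30,0]'; python3 -c "
from h import *
s,r,y=tool(); print(s['tcp_pos'],s['force'],s['finger_gap'],np.rad2deg(y))
d=viewer.snapshot('top');e=viewer.snapshot('scene')
a=cv2.resize(d['img'][185:265,268:356,::-1],(660,600),interpolation=cv2.INTER_CUBIC)
cv2.imwrite('pics/t17.png',a)"
```

```text
t: 31.25
tcp_pos: [0.4798, -0.4042, 0.1575]
tool_rot: [0.47, 0.528, -0.471, 0.528]
force: [0.7, 0.5, -4.6]
finger_gap: 0.274
[ 0.47979955 -0.40422604  0.15754925] [ 0.65310729  0.51333555 -4.57625574] 0.2738309507242543 6.564735907445052
```

View pics/t17.png

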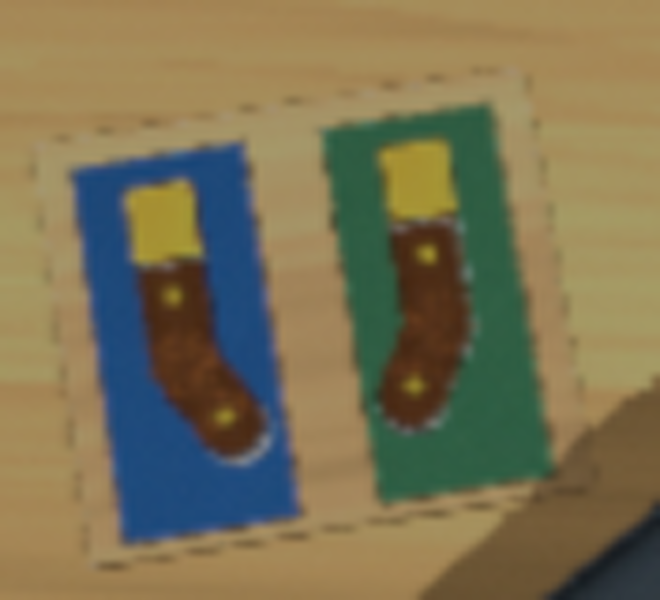

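Both scales sit close behind their bolsters and follow the bends. Now I'll carry the bar over.

```bash
python3 -m crank '[0.1,16.7,438.8,0,0.07, 0.1,16.7,438.8,0,0.07, 0.1,16.7,438.8,0,0.07, 0.1,16.7,438.8,0,0.07, 0.1,16.7,438.8,0,0.07, 0.1,16.7,438.8,0,0.07, 0.1,16.7,438.8,0,0.07, 0.1,16.7,438.8,0,0.07, 0.1,16.7,438.8,-60,0.07, 0.1,16.7,438.8,-60,0.07]';python3 -m crank '[0.1,0,0,0,0,0.1,0,0,0,0]';  python3 - <<'E'
from h import *
d=viewer.snapshot('scene'); 
s,r,y=tool(); print(s['tcp_pos'],np.rad2deg(y),s['force'],s['finger_gap'])
u,v=proj(d,s['tcp_pos'])[0].astype(int)
cv2.imwrite('pics/s18.png',cv2.resize(d['img'][v-40:v+60,u-60:u+60,::-1],None,fx=5,fy=5,interpolation=cv2.INTER_CUBIC))
E
```

```text
t: 32.6
tcp_pos: [0.4947, 0.0355, 0.0924]
tool_rot: [0.449, 0.549, -0.453, 0.541]
force: [-2.0, -0.9, -3.7]
finger_gap: 0.277
t: 32.85
tcp_pos: [0.4999, 0.0338, 0.0993]
tool_rot: [0.453, 0.542, -0.45, 0.546]
force: [0.3, 0.4, -4.9]
finger_gap: 0.277
[0.49978741 0.03373493 0.09937508] 10.625021117234846 [-0.11184526  0.37288411 -3.94269764] 0.27269594020755783
```

View pics/s18.png

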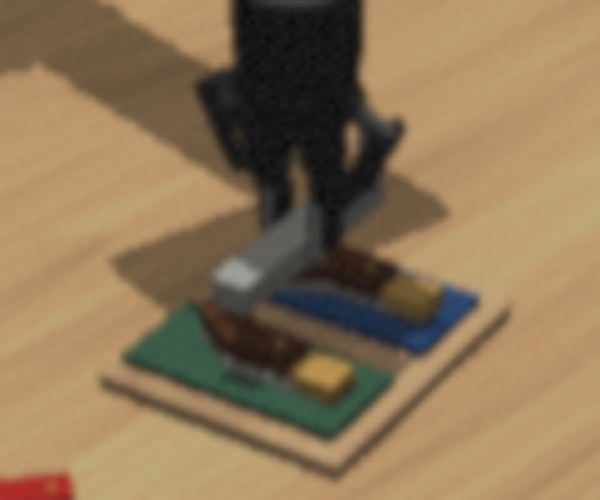

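```bash
python3 -m crank '[0.1,-2.5,0.5,-15,0, 0.1,-2.5,0.5,-28,0, 0.1,-2.5,0.5,-28,0, 0.1,-2.5,0.5,-28,0]'; python3 -m crank '[0.1,0,0,-1,0,0.1,0,0,-1,0,0.1,0,0,-1,0]'
```

```text
t: 33.4
tcp_pos: [0.4961, 0.0346, 0.0693]
tool_rot: [0.452, 0.544, -0.451, 0.545]
force: [0.4, 0.1, -4.7]
finger_gap: 0.281
t: 33.78
tcp_pos: [0.4956, 0.0348, 0.0679]
tool_rot: [0.451, 0.544, -0.451, 0.544]
force: [-0.9, -0.6, -5.0]
finger_gap: 0.273
```

```bash
python3 -m crank '[0.1,0.6,0,-1,0,0.1,0.6,0,-1,0,0.1,0.6,0,-1,0]';python3 -m crank '[0.1,0,0,-1,0,0.1,0,0,-1,0,0.1,0,0,-1,0]'
```

```text
t: 34.15
tcp_pos: [0.4963, 0.0348, 0.0668]
tool_rot: [0.451, 0.544, -0.451, 0.544]
force: [-0.3, 0.2, -3.6]
finger_gap: 0.28
t: 34.52
tcp_pos: [0.4962, 0.0348, 0.0668]
tool_rot: [0.451, 0.544, -0.451, 0.544]
force: [-1.7, 0.2, 4.3]
finger_gap: 0.276
```

```bash
python3 -m crank '[0.45,0,0,0,0,0.45,0,0,0,0,0.45,0,0,0,0,0.45,0,0,0,0]'; python3 -m crank '[0.45,0,0,20,0,0.45,0,0,60,0,0.45,0,0,120,0,0.45,0,-250,150,0,0.45,-20,-430,150,0,0.45,-20,-430,150,0,0.45,-20,-430,150,0,0.45,-20,-430,150,0,0.45,-20,-430,150,0,0.45,-20,-430,150,0]';python3 -m crank '[0.45,0,-60,0,0,0.45,0,-60,0,0]'; python3 -c "
from h import *
s,r,y=tool(); print(s['tcp_pos'],s['force'],s['finger_gap'])
d=viewer.snapshot('top');e=viewer.snapshot('scene')
a=cv2.resize(d['img'][185:265,268:356,::-1],(440,400),interpolation=cv2.INTER_CUBIC)
b=cv2.resize(e['img'][165:235,260:350,::-1],(360,280),interpolation=cv2.INTER_CUBIC)
cv2.imwrite('pics/t19.png',np.hstack([a,cv2.copyMakeBorder(b,0,120,0,0,cv2.BORDER_CONSTANT)]))
c=mask(d,(268,185,356,265),lambda h,i:cv2.morphologyEx(((h[...,1]<50)&(i[...,0]>100)).astype(np.uint8),cv2.MORPH_OPEN,np.ones((19,19))))
cc,aa,wh,A=rect(d,c,.055); e=cc*1000-[562,46.2]; a=np.deg2rad(10.6)
print(cc,np.rad2deg(aa),wh,'bed',e[0]*np.cos(a)+e[1]*np.sin(a),-e[0]*np.sin(a)+e[1]*np.cos(a))"
```

```text
t: 35.02
tcp_pos: [0.4963, 0.0348, 0.0658]
tool_rot: [0.451, 0.544, -0.451, 0.544]
force: [0.6, 0.1, 0.0]
finger_gap: 0.45
t: 36.28
tcp_pos: [0.4756, -0.3975, 0.2158]
tool_rot: [0.452, 0.544, -0.452, 0.544]
force: [0.6, -0.0, 0.2]
finger_gap: 0.449
t: 36.52
tcp_pos: [0.4754, -0.4603, 0.2155]
tool_rot: [0.452, 0.542, -0.453, 0.544]
force: [0.5, 0.7, -0.0]
finger_gap: 0.449
[ 0.4754432  -0.46033768  0.21547161] [ 0.47281826  0.68536631 -0.02411418] 0.4486381259791689
[0.49772959 0.03376485] -79.31549179459407 (26.56589126586914, 150.87161254882812) bed -65.46112304106849 -0.4003144813524475
```

View pics/t19.png

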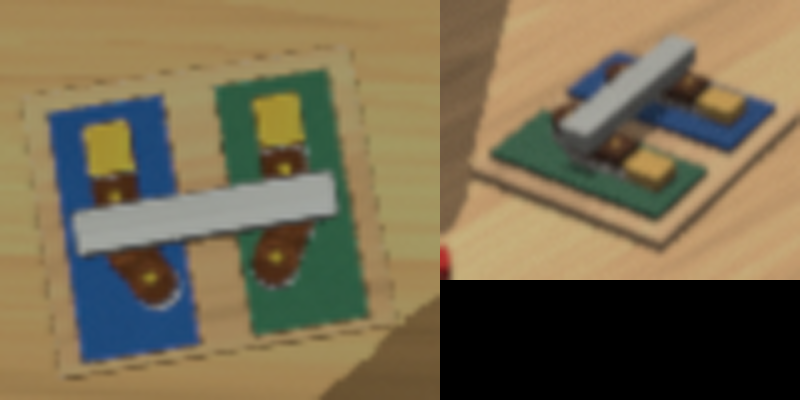

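The bar lies flat across both scales at -65.5 mm (target -66), well clear of the bolsters. I'll check the bystanders once more and hand in.

```bash
python3 -c "
from h import *
d=viewer.snapshot('top'); a=np.load('d0.npz')['img']
for n,(u0,v0,u1,v1) in dict(glue=(145,195,175,222),jar=(472,188,500,214),brush=(480,228,504,302)).items():
    print(n,np.abs(a[v0:v1,u0:u1].astype(int)-d['img'][v0:v1,u0:u1]).mean().round(1))
s=manip.sense();print(s['t'],np.abs(s['qd']).max())
from station import workorder
print(workorder.sign_off())"
```

```text
glue 14.2
jar 15.3
brush 46.7
36.675 0.019706272511260652
the job is handed in; nothing more can be done
None
```

```bash
python3 -c "
from h import *
d=viewer.snapshot('top'); a=np.load('d0.npz')['img']
f=lambda im:np.hstack([cv2.resize(im[190:225,140:180,::-1],(320,280)),cv2.resize(im[180:310,420:520,::-1],(300,280))])
cv2.imwrite('pics/end.png',np.vstack([f(a),f(d['img'])]))"
```

```text
the job is handed in; nothing more can be done
```

The layup is done and handed in at 36.7 s. Each frame lies on its own bed with its scale on top, and the steel bar is across both scales with the gripper well clear. I laid the frames first, then the scales, then the bar.

**Final checks (from the pictures):**
- **Frames:** both were within about 1.5 mm and 1° of their outlines, measured before the scales went on.
- **Scales:** both look flat and tight behind their bolsters and follow the bends. I judged this by eye. My one numeric check, on the right-hand scale, failed because the colour mask picked up the wrong area. The gap on the right looks nearer 2 mm than the nominal 4 mm, leaving a thin strip of frame showing at the butt.
- **Bar:** its centre is at -65.5 mm along the beds against a target of -66 mm, 0.4 mm off centre and square to the beds to within about 0.1°. It is clear of the bolsters.
- **Forces:** the highest force I read was about 5 N.

**Not confirmed:** my before-and-after picture comparison of the glue, jar and brush came out non-zero (14, 15 and 47 grey levels). The arm or its shadow crossing those areas is a likely cause. The follow-up picture was refused because the job was already handed in. I planned no contact with any of them, and no unexpected force showed at the end of any move.

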